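# Press a pewter label onto a bottle

### The job

The bottle in the tilted foam cradle has a stick-on pewter label plate that still has to be pressed down: take the blue pressing block by its handle and draw its rubber sole, flat and square across the plate, slowly along the whole plate from the neck end to the base end with a light, steady pressure of about 7 N. The glass and plate are delicate: nothing may ever push on the bottle or its cradle with more than 18 N. Then gently set the block upright in its wooden tray again and let go, leaving everything else on the table where it is.

Things in the scene. Friction and masses are not known exactly. Their poses are not given: they have to be found in the camera images.
- cradle: wooden cradle, fixed to the table, foot 150 x 160, origin under its centre. It carries the bed and in it the lying bottle.
- bed: tilted foam-lined trough of the cradle, 116 x 150, walls up to 19 above its origin (trough's middle, 80 above the table). z: the way the label faces, 32 degrees from vertical, leaning to the cradle's -x; y: along the lying bottle towards its neck; x: up the slope. The yellow bottle, centred on it, has a body 74 wide (x), 120 long (y), neck and cork to y = 158.
- plate (a point): fixed mark in the bed, axes as the bed, 68 along z from the bed's origin: nominal middle of the plate's surface. Plate: silver-grey, yellow spot, 44 (x) by 96 (y), neck end at +y. Bottles sink unevenly in the foam: the real surface may be up to 8 above or below the mark along z and slope by 0.06 rad along y: find it by touch. The foam yields 1 mm per 2.5 N.
- block: pressing block, loose, 0.18 kg, 85 tall: black rubber sole 44 (x) by 30 (y) at the bottom, blue body of the same outline up to 22, above it a blue square handle 26 x 26 from 22 to 85. Origin under the centre of the sole, z up the handle. Used with its 44 side across the plate (block y along bed y, either way round).
- rest: shallow open wooden tray, fixed, 140 (x) by 120 (y), rim 14 high, walls and floor 6 thick (inside 128 x 108), in which the block stands at the start and must stand upright at the end; origin under its centre.
- bottle_a: square bottle of yellow liqueur standing upright, body 74 x 74 x 120, 218 to the top of its cork, 0.75 kg; origin under its centre. Leave alone.
- bottle_b: square bottle of yellow liqueur standing upright, body 74 x 74 x 120, 218 to the top of its cork, 0.75 kg; origin under its centre. Leave alone.
- bottle_c: square bottle of yellow liqueur standing upright, body 74 x 74 x 120, 218 to the top of its cork, 0.75 kg; origin under its centre. Leave alone.
- jar: white open jar full of corks, diameter 76, 75 tall, origin under its centre. Leave alone.
- tube: white glue tube lying on the table along its x axis, 120 long, 30 wide, 22 high, origin underneath its middle. Leave alone.
- spool: yellow ribbon spool lying flat, diameter 60, 24 high, origin under its centre. Leave alone.
- stopper: spare cork standing upright, diameter 25, 30 tall, origin under its centre. Leave alone.
Things that resemble listed ones, but are neither listed nor needed, are in the scene too. What is meant by the rest is not red, and is the smaller of those in its own colour. What is shaped like the block but pink is not meant.

How it is judged:
On the way, in this order (a step that is already met when the one before it is completed fails the run):
1. the block, lying flat and square across the plate, presses on the neck end of it with 3 to 12 N (y of block in the frame of bed between 0.028 and 0.055 m and x of block in the frame of bed between -0.012 and 0.012 m and angle between the z axis of block and the z axis of bed, either way round below 0.18 rad and angle between the y axis of block and the y axis of bed, either way round below 0.3 rad and contact force between block and cradle between 3 and 12 N), for 0.15 s.
2. the block, lying flat and square across the plate, presses on between neck end and middle of it with 3 to 12 N (y of block in the frame of bed between 0.01 and 0.028 m and x of block in the frame of bed between -0.012 and 0.012 m and angle between the z axis of block and the z axis of bed, either way round below 0.18 rad and angle between the y axis of block and the y axis of bed, either way round below 0.3 rad and contact force between block and cradle between 3 and 12 N), for 0.15 s.
3. the block, lying flat and square across the plate, presses on the middle of it with 3 to 12 N (y of block in the frame of bed between -0.01 and 0.01 m and x of block in the frame of bed between -0.012 and 0.012 m and angle between the z axis of block and the z axis of bed, either way round below 0.18 rad and angle between the y axis of block and the y axis of bed, either way round below 0.3 rad and contact force between block and cradle between 3 and 12 N), for 0.15 s.
4. the block, lying flat and square across the plate, presses on between middle and base end of it with 3 to 12 N (y of block in the frame of bed between -0.028 and -0.01 m and x of block in the frame of bed between -0.012 and 0.012 m and angle between the z axis of block and the z axis of bed, either way round below 0.18 rad and angle between the y axis of block and the y axis of bed, either way round below 0.3 rad and contact force between block and cradle between 3 and 12 N), for 0.15 s.
5. the block, lying flat and square across the plate, presses on the base end of it with 3 to 12 N (y of block in the frame of bed between -0.055 and -0.028 m and x of block in the frame of bed between -0.012 and 0.012 m and angle between the z axis of block and the z axis of bed, either way round below 0.18 rad and angle between the y axis of block and the y axis of bed, either way round below 0.3 rad and contact force between block and cradle between 3 and 12 N), for 0.15 s.
At the end, for the whole second after the job is handed in: The block stands upright (within 4.5 degrees) and still on the floor of its tray, within 50 mm of the tray's centre, released; every bystander is upright and within 20 mm of where it was (horizontal distance between block and rest below 0.05 m and z of block in the frame of rest between 0.003 and 0.01 m and angle between block's own z axis and vertical below 0.08 rad and linear speed of block below 0.02 m/s and distance of each of bottle_a, bottle_b, bottle_c, jar, tube, spool, stopper from where it was at the start of the episode below 0.02 m and angle between each of bottle_a, bottle_b, bottle_c, jar, stopper's own z axis and vertical below 0.2 rad); the robot touches nothing.
It fails at once if anything pushes on the cradle or its bottle with more than 18 N (contact force between anything else and cradle above 18 N).
It fails at once if the block is dropped into its tray from more than about 10 mm, or comes down in it faster than 0.45 m/s (horizontal distance between block and rest below 0.07 m and z of block in the frame of rest below 0.03 m and linear speed of block above 0.45 m/s).
It fails at once if the block is banged into its tray (more than 120 N) (contact force between block and rest above 120 N).
It fails at once if a bystander is moved by more than 20 mm or tipped over (distance of any of bottle_a, bottle_b, bottle_c, jar, tube, spool, stopper from where it was at the start of the episode above 0.02 m or angle between any of bottle_a, bottle_b, bottle_c, jar, stopper's own z axis and vertical above 0.2 rad).
It also fails if it takes over 58 s, if anything falls off the work surface, if the arm or the gripper's body presses on something with over 40 N, if the wrist force passes 120 N, or if a joint passes its speed limit or range.

### The arm

A 6-joint arm with a two-finger parallel gripper is mounted at the origin on the work surface. World frame = base frame: x ahead of the robot, y to its left, z up, the work surface at z = 0. Lengths are in m, angles in rad, forces in N, time in s.
With the tool pointing down it reaches from about 0.375 to 0.9 m from the base axis. Payload 3.1 kg.
Tool frame: the origin (TCP) lies at the very end of the fingers, on their centre line; the grasp point (between the pads) lies 19 mm behind it (manip.pinch_z is the distance from the TCP to the grasp point, in m); z points along the fingers, y is the direction in which the jaws open and shut (so a half turn about z gives the same grasp; the last joint's range is limited). The gripper opens to 85 mm and grips with 20 to 120 N. Pads are 22 mm wide; open, the fingers measure 114 mm over their backs; the gripper's body (76 mm by 85 mm) begins 54 mm behind the grasp point. The pads swing forward as they close: fully open they stand 13 mm farther back than shut.
Start: joints at [1.036, 0.527, 1.433, -0, 1.181, -0.178], TCP at [0.218, 0.586, 0.231] pointing down, gripper open.
Joint ranges: [-3.08, 3.08], [-0.75, 2.2], [0.22, 2.44], [-1.43, 4.57], [0, 2.65], [-2.85, 2.85]. Speed limits (rad/s): [2.79, 2.79, 3.14, 3.14, 3.14, 3.14].

### API

Orientations are given as a unit quaternion [x, y, z, w].
In Python, from station import manip gives the robot as it stands.
- The arm moves only by the tool drive_tool, never from a script. Its argument "increments" is a list of rows, each a list of 7 numbers: the closure in counts, from 0 (fully open) to 255 (shut), then the shift along the tool's x, y, z in cm, then the turn, a rotation vector about the tool's x, y, z in rad. A call has 1 to 20 rows; each row is the pose to reach, as a shift and turn from the pose commanded when the call began, along the tool's axes at that moment; what a row does not reach only later rows make up. A row lasts 1/10 s, in which the tool goes at most 50 mm and 8.59 degrees, less where a joint would pass 70% of its speed; a pose out of reach is approached as far as the arm can. A call with a gripper value outside its range is refused whole. The fingers move at their own pace and stop on an object; "force" is the grip in N (left out, the last holds). Time passes only in rows, so rows that repeat a pose let the fingers close. It gives the time, the measured TCP pose, the force and the opening at its end, in the units of the state.
- manip.sense(): the state, without advancing time (a new reading comes with each control period).
- manip.snapshot(name): name is "scene" or "top" or "wrist"; returns the picture (480x640x3 uint8, red, green, blue); there is no depth.
- manip.camera_model(name): a dict with "mtx" (3x3 intrinsics, pixels), "k1" (the pictures are not rectified: a ray, as slopes to the right and down, at radius r is drawn at 1 + k1 r^2 times it, then the intrinsics apply), "cam_to_world" (4x4, takes a point from camera to world coordinates). Camera axes: x right, y down, z forward; pixel columns grow to the right and rows downward; lengths in m; the calibration is good to about 2 mm. A picture is of the moment at which its call begins: read the wrist's pose just before it. camera_model takes no time and is no camera call; for the wrist camera it gives the pose at the moment of the call.
- manip.sign_off(): hands the job in, once; it reports no verdict.
The state is a dict: "t": time; "q": joint angles; "qd": joint speeds; "tau": joint torques, N m; "tcp_pos": TCP position; "tool_rot": TCP orientation; "force": force on the tool from outside, world axes, zero at the start; "ft_torque": the same for the moment, N m; "finger_gap": opening from 0.0 (shut) to 1.0 (fully open).
Only numpy, scipy, OpenCV 4.12 (cv2) and the standard library are available. Lean on these libraries where they do the work, as an engineer would, in place of code of your own. Each camera call takes 0.05 s, during which the arm holds its last target. There are 200 camera calls.

## Working session

There is one attempt and no reset: what is moved stays moved. The work goes in short steps, Python scripts to look and compute and a tool call to move; the robot and the scene stay as the last step left them, time stands still between calls to the robot, and variables do not carry over. Pictures are saved under pics/ and viewed, about 8 in all and at most 12, crops included, and the job is handed in when it is done.

Besides the shell and the picture viewer there is one more tool, called after "Request:" as name([rows], argument=value, ...), one row to a line, values as JSON. drive_tool: Moves the arm, as the interface text tells. Its arguments: {"type":"object","properties":{"increments":{"type":"array","items":{"type":"array","items":{"type":"number"}}},"force":{"type":"number"}},"required":["increments"]}

```bash
mkdir -p pics; ls; python3 - <<'E'
from station import manip
import cv2
print(manip.sense())
for n in("scene","top"):
    im=manip.snapshot(n); cv2.imwrite(f"pics/{n}0.png",im[:,:,::-1])
    m=manip.camera_model(n); print(n,m)
E
```

```text
pics
{'t': 0.0, 'q': array([ 1.03648873e+00,  5.28498721e-01,  1.43390087e+00,  1.64128435e-05,
        1.18140229e+00, -1.78483550e-01]), 'qd': array([ 0.00132743, -0.00167799,  0.0006906 , -0.0003479 , -0.00067202,
       -0.00057359]), 'tau': array([-7.29956878e-05, -4.42351019e+01, -1.78029871e+01, -2.95312102e-04,
        8.43599351e-03,  2.86845619e-06]), 'tcp_pos': array([0.21731442, 0.58523853, 0.23031408]), 'tool_rot': array([ 1.76977910e-01,  9.84214204e-01, -1.03255453e-03, -3.92510624e-04]), 'force': array([-0.66575096,  0.16840765,  0.72390522]), 'ft_torque': array([0.04022501, 0.00831612, 0.02929824]), 'finger_gap': 1.001975529935449}
scene {'mtx': array([[448.51556812,   0.        , 320.32594029],
       [  0.        , 448.51556812, 233.45025184],
       [  0.        ,   0.        ,   1.        ]]), 'k1': 0.030507900945118682, 'cam_to_world': array([[ 0.62711675,  0.58686312, -0.5121682 ,  0.99385869],
       [ 0.7789112 , -0.46852496,  0.41687133, -0.485372  ],
       [ 0.00468282, -0.66036054, -0.7509341 ,  0.80655727],
       [ 0.        ,  0.        ,  0.        ,  1.        ]])}
top {'mtx': array([[498.91267468,   0.        , 318.6512344 ],
       [  0.        , 498.91267468, 240.4972559 ],
       [  0.        ,   0.        ,   1.        ]]), 'k1': -0.061423433309044, 'cam_to_world': array([[-0.01967765, -0.99472287,  0.1006936 ,  0.42132943],
       [-0.99980541,  0.01943738, -0.00336672, -0.09949871],
       [ 0.00139173, -0.10074026, -0.99491179,  1.17910646],
       [ 0.        ,  0.        ,  0.        ,  1.        ]])}
```

View pics/scene0.png

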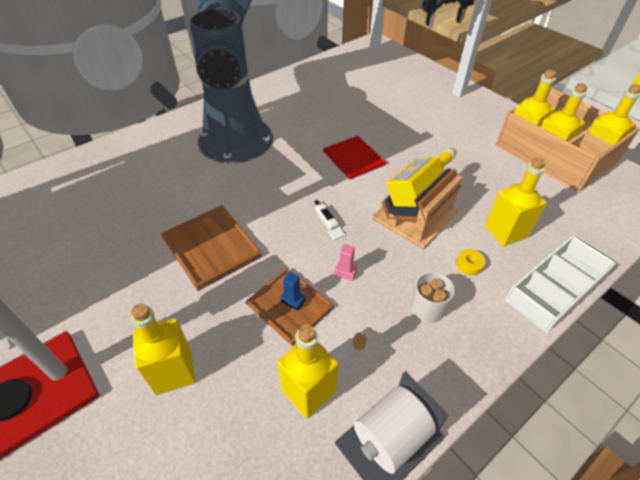

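View pics/top0.png

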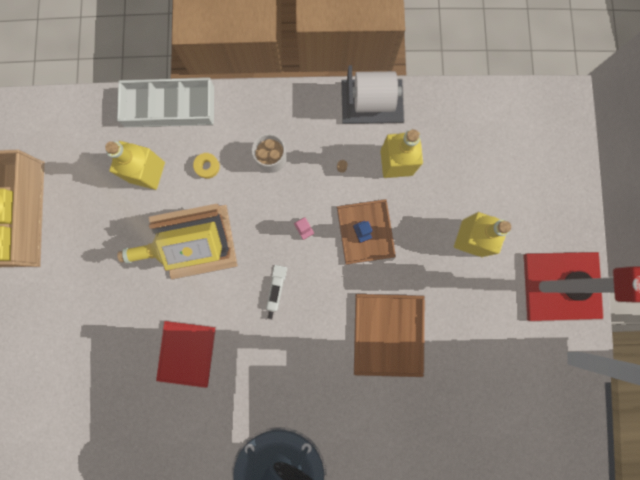

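The scene shows a small wooden tray (top px 366,231) with the blue block in it (363,231). Possible mix-ups are the pink block (304,228), the big wooden tray (390,336) and the red tray (186,354). I choose the blue block and the small wooden tray. The cradle is at (193,242), with its neck towards +y and the label facing the robot.

```bash
cat > h.py <<'E'
import numpy as np, cv2
from station import manip
from scipy.spatial.transform import Rotation as R
def ray(cm,px):
    K=cm["mtx"]; d=np.array([(px[0]-K[0,2])/K[0,0],(px[1]-K[1,2])/K[1,1]]); s=d.copy()
    for _ in range(10): s=d/(1+cm["k1"]*(s@s))
    T=cm["cam_to_world"]; return T[:3,3],T[:3,:3]@np.array([s[0],s[1],1.])
def onplane(cm,px,z):
    o,v=ray(cm,px); return o+v*(z-o[2])/v[2]
def onpl(cm,px,p,n):
    o,v=ray(cm,px); return o+v*((p-o)@n)/(v@n)
def proj(cm,P):
    T=cm["cam_to_world"]; p=T[:3,:3].T@(np.asarray(P)-T[:3,3]); s=p[:2]/p[2]; s=s*(1+cm["k1"]*(s@s))
    return cm["mtx"][:2,:2]@s+cm["mtx"][:2,2]
def biggest(m):
    c,_=cv2.findContours(m.astype(np.uint8),cv2.RETR_EXTERNAL,cv2.CHAIN_APPROX_NONE)
    return max(c,key=cv2.contourArea)
def rect(pts):  # metric min area rect from Nx2
    (c,s,a)=cv2.minAreaRect((np.asarray(pts)*1000).astype(np.float32)); return np.array(c)/1000,np.array(s),a
E
python3 - <<'E'
from h import *
im=cv2.imread("pics/top0.png"); hsv=cv2.cvtColor(im,cv2.COLOR_BGR2HSV); cm=manip.camera_model("top")
H,S,V=hsv[...,0].astype(int),hsv[...,1].astype(int),hsv[...,2].astype(int)
def roi(m,x0,x1,y0,y1):
    r=np.zeros_like(m); r[y0:y1,x0:x1]=m[y0:y1,x0:x1]; return r
def meas(n,m,z):
    c=biggest(m)[:,0]; P=np.array([onplane(cm,p,z)[:2] for p in c]); print(n,c.mean(0),rect(P),cv2.contourArea(c))
meas("blue",roi((H>100)&(H<130)&(S>100),340,390,205,260),.091)
meas("tray",roi((S>60)&((H<25)|(H>100)),325,410,185,275),.014)
print(hsv[242,205],hsv[250,200],hsv[252,184],hsv[245,168],hsv[240,223])
pl=roi((S<70)&(V>90),160,222,228,268)
meas("plate",pl,.137)
cr=roi((S>60),140,250,195,285); 
print("base corner px test")
for k,(x0,x1,y0,y1) in dict(a=(370,440,120,185),b=(95,170,135,195),c=(450,515,205,265)).items():
    c=biggest(roi((H>22)&(H<35)&(S>150),x0,x1,y0,y1))[:,0]; print(k,onplane(cm,c.mean(0),.1))
a=cv2.resize(im[190:290,100:260],None,fx=4.5,fy=4.5,interpolation=cv2.INTER_CUBIC); cv2.imwrite("pics/c1.png",a)
E
```

```text
blue [364.24 231.56] (array([ 0.55045312, -0.20435207]), array([24.21858597, 39.91814804]), 88.3963394165039) 135.0
tray [365.65714286 231.43809524] (array([ 0.55922308, -0.21483948]), array([139.57823181, 120.70653534]), 7.486819744110107) 2884.0
[165   3 164] [150   2 160] [ 24 144 199] [ 23  64 168] [ 0  6 81]
plate [186.55       250.99166667] (array([0.51001709, 0.17565517]), array([40.12507248, 99.64394379]), 9.811656951904297) 792.0
base corner px testTraceback (most recent call last):
  File "<stdin>", line 16, in <module>
  File "h.py", line 17, in biggest
    return max(c,key=cv2.contourArea)
ValueError: max() iterable argument is empty
```

```bash
cat >> h.py <<'E'
def inc(p0,R0,p1,R1):
    "shift (cm) and turn in tool axes from commanded pose 0 to pose 1"
    return np.round(R0.T@(np.asarray(p1)-p0)*100,2), np.round(R.from_matrix(R0.T@R1).as_rotvec(),3)
def toolR(zdir,ydir):
    z=np.array(zdir,float); z/=np.linalg.norm(z); y=np.array(ydir,float); y-=z*(y@z); y/=np.linalg.norm(y)
    return np.stack([np.cross(y,z),y,z],1)
def cur():
    s=manip.sense(); return s["tcp_pos"],R.from_quat(s["tool_rot"]).as_matrix()
E
python3 - <<'E'
from h import *
p,R0=cur(); cm=manip.camera_model("wrist"); T=cm["cam_to_world"]
print(cm["mtx"],cm["k1"]); print("cam in tool",R0.T@(T[:3,3]-p)); print(R0.T@T[:3,:3])
a=np.radians(9.8); Rd=toolR([0,0,-1],[-np.sin(a),np.cos(a),0])
print(R0); print(inc(p,R0,[.44,.18,.40],Rd), inc(p,R0,[.54,-.2,.3],toolR([0,0,-1],[-.13,.99,0])))
E
```

```text
[[363.03238385   0.         322.09753481]
 [  0.         363.03238385 244.039137  ]
 [  0.           0.           1.        ]] -0.04880551212325683
cam in tool [ 0.06468004 -0.00094203 -0.14459731]
[[-7.30398802e-04 -9.66109135e-01 -2.58132923e-01]
 [ 9.99999675e-01 -7.93724842e-04  1.41114334e-04]
 [-3.41218360e-04 -2.58132736e-01  9.66109401e-01]]
[[-9.37374065e-01  3.48322878e-01 -1.01685161e-03]
 [ 3.48324187e-01  9.37372529e-01 -1.73265810e-03]
 [ 3.49644307e-04 -1.97834278e-03 -9.99997982e-01]]
(array([-34.98, -30.27, -16.91]), array([-0.002, -0.001, -0.527])) (array([-57.59, -62.39,  -6.86]), array([-0.002, -0.001, -0.486]))
```

Request:
drive_tool([
  [0,0,0,-8,0,0,-0.1],
  [0,-10,-8,-10,0,0,-0.25],
  [0,-35,-30.2,-11,0,0,-0.527],
  [0,-35,-30.2,-11,0,0,-0.527],
  [0,-35,-30.2,-9,0,0,-0.527],
  [0,-35,-30.2,-7,0,0,-0.527],
  [0,-35,-30.2,-7,0,0,-0.527],
  [0,-35,-30.2,-7,0,0,-0.527],
  [0,-35,-30.2,-7,0,0,-0.527],
  [0,-35,-30.2,-7,0,0,-0.527],
  [0,-35,-30.2,-7,0,0,-0.527],
  [0,-35,-30.2,-7,0,0,-0.527],
  [0,-35,-30.2,-7,0,0,-0.527],
  [0,-35,-30.2,-7,0,0,-0.527],
])

```text
t: 1.5
tcp_pos: [0.4397, 0.1817, 0.3011]
tool_rot: [-0.086, 0.996, 0.0, -0.0]
force: [-1.2, 0.9, -0.1]
finger_gap: 1.001
```

```bash
python3 - <<'E'
from h import *
import pickle
s=manip.sense(); print(s["t"],s["tcp_pos"],s["q"],s["force"])
cm=manip.camera_model("wrist"); im=manip.snapshot("wrist")[:,:,::-1]; cv2.imwrite("pics/w1.png",im); pickle.dump(cm,open("w1.pkl","wb"))
E
```

```text
1.5 [0.439711   0.18172439 0.30114931] [ 1.56121574e-01  2.38165132e-01  1.70179714e+00  5.21587529e-04
  1.20244226e+00 -1.58727908e+00] [-1.18713903  0.89308969 -0.09244436]
```

View pics/w1.png

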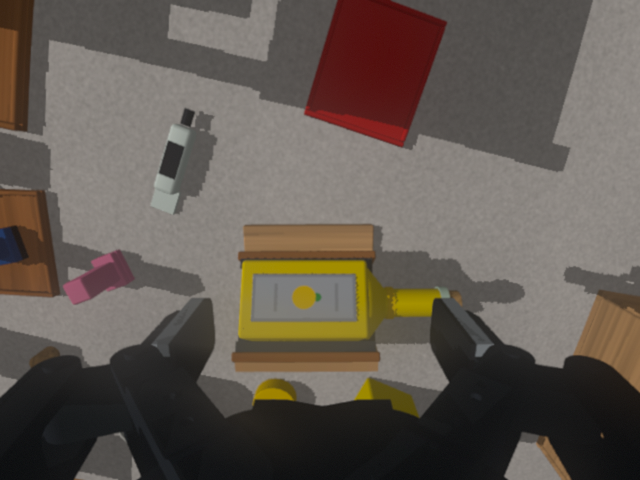

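```bash
cat >> h.py <<'E'
def bedR(yaw):
    t=np.radians(32); z=np.array([-np.sin(t)*np.cos(yaw),-np.sin(t)*np.sin(yaw),np.cos(t)]); y=np.array([-np.sin(yaw),np.cos(yaw),0])
    return np.stack([np.cross(y,z),y,z],1)
E
python3 - <<'E'
from h import *
import pickle
cm=pickle.load(open("w1.pkl","rb")); im=cv2.imread("pics/w1.png"); hsv=cv2.cvtColor(im,cv2.COLOR_BGR2HSV).astype(int)
m=(hsv[...,1]<60); r=np.zeros_like(m); r[266:330,246:364]=m[266:330,246:364]
c=biggest(r)[:,0]; (cc,ss,a)=cv2.minAreaRect(c.astype(np.float32)); bp=cv2.boxPoints((cc,ss,a)); print(bp)
yaw=np.radians(9.8)
for _ in range(5):
    B=bedR(yaw); P0=onplane(cm,cc,.1377)
    W=np.array([onpl(cm,p,P0,B[:,2]) for p in bp]); L=(W-P0)@B
    # long edge dir
    d=W[np.argmax(W[:,1])]-W[np.argmin(W[:,1])]
    e=[W[(i+1)%4]-W[i] for i in range(4)]; e=[v if v[1]>0 else -v for v in e if np.linalg.norm(v)>.07]; d=sum(e); yaw=np.arctan2(-d[0],d[1])
print("plate",P0,np.degrees(yaw)); print(L)
O=P0-.068*B[:,2]; print("bed O",O)
for x in(-.058,.058):
    for y in(-.075,.075): print(x,y,proj(cm,O+B@[x,y,.019]))
E
```

```text
[[251. 274.]
 [355. 274.]
 [355. 320.]
 [251. 320.]]
plate [0.50900886 0.17506172 0.1377    ] 9.858529530396874
[[-2.14720437e-02 -4.88507333e-02  2.65654960e-17]
 [-2.14463753e-02  4.81540234e-02  3.66834348e-17]
 [ 2.08113534e-02  4.70459090e-02  6.00082055e-17]
 [ 2.08373783e-02 -4.65666888e-02 -4.97998695e-19]]
bed O [0.54451128 0.18123135 0.08003273]
-0.058 -0.075 [237.37357111 250.85042098]
-0.058 0.075 [374.74438043 250.77579733]
0.058 -0.075 [230.02349621 361.87589472]
0.058 0.075 [379.49084081 361.97189733]
```

Request:
drive_tool([
  [0,-8,-38.7,1,0,0,0],
  [0,-8,-38.7,1,0,0,0],
  [0,-8,-38.7,1,0,0,0],
  [0,-8,-38.7,1,0,0,0],
  [0,-8,-38.7,1,0,0,0],
  [0,-8,-38.7,1,0,0,0],
  [0,-8,-38.7,1,0,0,0],
  [0,-8,-38.7,1,0,0,0],
  [0,-8,-38.7,1,0,0,0],
  [0,-8,-38.7,1,0,0,0],
  [0,-8,-38.7,1,0,0,0],
])

```text
t: 2.65
tcp_pos: [0.5848, -0.1847, 0.2911]
tool_rot: [-0.087, 0.996, 0.001, -0.001]
force: [0.6, 1.0, 0.8]
finger_gap: 0.998
```

```bash
python3 - <<'E'
from h import *
import pickle
s=manip.sense(); print(s["t"],s["tcp_pos"],s["q"],s["force"])
cm=manip.camera_model("wrist"); im=manip.snapshot("wrist")[:,:,::-1].copy(); cv2.imwrite("pics/w2.png",im); pickle.dump(cm,open("w2.pkl","wb"))
hsv=cv2.cvtColor(im,cv2.COLOR_BGR2HSV); bl=(hsv[...,0]>100)&(hsv[...,0]<130)&(hsv[...,1]>100)
bl[:, :200]=0; bl[:, 460:]=0
c=biggest(bl); x,y,w,h=cv2.boundingRect(c); print(x,y,w,h)
a=im[max(y-60,0):y+h+80,max(x-110,0):x+w+110]; print("origin",max(x-110,0),max(y-60,0)); cv2.imwrite("pics/c2.png",cv2.resize(a,None,fx=2.5,fy=2.5,interpolation=cv2.INTER_CUBIC)[:600,:800])
E
```

```text
2.65 [ 0.58484377 -0.18465812  0.29107084] [-4.88055817e-01  4.52493786e-01  1.39063252e+00  4.90618166e-04
  1.30016752e+00 -2.23228855e+00] [0.59703448 0.98798984 0.83354759]
291 159 30 42
origin 181 99
```

View pics/c2.png

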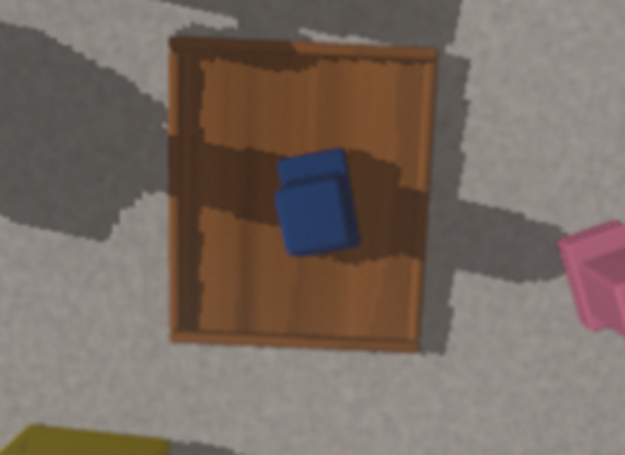

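The crop confirms it: the blue block stands in the small wooden tray, its handle top at crop (276,190), (340,173), (358,243), (297,255). Its 30 mm side lies roughly along world y.

```bash
python3 - <<'E'
from h import *
import pickle
cm=pickle.load(open("w2.pkl","rb")); 
q=np.array([[276,190],[340,173],[358,243],[297,255]])/2.5+[181,99]
W=np.array([onplane(cm,p,.091) for p in q]); print(W, [np.linalg.norm(W[i]-W[i-1]) for i in range(4)])
c=W.mean(0); d=(W[1]-W[0])+(W[2]-W[3]); e=(W[0]-W[3])+(W[1]-W[2]); 
y1=np.arctan2(-d[0],d[1]); e=-e if e[0]<0 else e; y2=np.arctan2(e[1],e[0]); print("block",c,np.degrees([y1,y2]))
b=np.array([[277,165],[343,149]])/2.5+[181,99]; v=np.diff([onplane(cm,p,.028) for p in b],axis=0)[0]; print("body edge",np.linalg.norm(v),np.degrees(np.arctan2(-v[0],v[1])))
t=np.array([[170,40],[436,47],[419,352],[171,340]])/2.5+[181,99]
T=np.array([onplane(cm,p,.014)[:2] for p in t]); print("tray",T.mean(0),[np.linalg.norm(T[i]-T[i-1]) for i in range(4)])
p,R0=cur(); 
for yaw in (y1,y2): print(inc(p,R0,[c[0],c[1],.040],toolR([0,0,-1],[-np.sin(yaw),np.cos(yaw),0])))
E
```

```text
[[ 0.55028874 -0.22060013  0.091     ]
 [ 0.54001316 -0.1980186   0.091     ]
 [ 0.56463577 -0.18687201  0.091     ]
 [ 0.57312894 -0.20899644  0.091     ]] [np.float64(0.025618754426033372), np.float64(0.024809533126557697), np.float64(0.02702812541099068), np.float64(0.023698606199909343)]
block [ 0.55701665 -0.2036218   0.091     ] [22.77396282 25.60972627]
body edge 0.029888535952438525 23.167716372831933
tray [ 0.55969615 -0.21476884] [np.float64(0.13665949505254033), np.float64(0.11776505561108969), np.float64(0.139445467330187), np.float64(0.11888525693412035)]
(array([ 3.06, -1.42, 25.13]), array([ 0.001, -0.001, -0.224]))
(array([ 3.06, -1.42, 25.13]), array([ 0.001, -0.   , -0.273]))
```

Request:
drive_tool([
  [0,3,-1.4,5,0,0,-0.12],
  [0,3,-1.4,10,0,0,-0.237],
  [0,3,-1.4,13,0,0,-0.237],
  [0,3,-1.4,17,0,0,-0.237],
  [0,3,-1.4,21,0,0,-0.237],
  [0,3,-1.4,24,0,0,-0.237],
  [0,3,-1.4,25.1,0,0,-0.237],
  [0,3,-1.4,25.1,0,0,-0.237],
  [0,3,-1.4,25.1,0,0,-0.237],
], force=60)

```text
t: 3.6
tcp_pos: [0.5592, -0.2056, 0.0417]
tool_rot: [-0.203, 0.979, -0.001, 0.001]
force: [0.9, 0.5, -0.3]
finger_gap: 0.998
```

Request:
drive_tool([
  [120,0,0,0,0,0,0],
  [160,0,0,0,0,0,0],
  [200,0,0,0,0,0,0],
  [255,0,0,0,0,0,0],
  [255,0,0,0,0,0,0],
  [255,0,0,0,0,0,0],
  [255,0,0,0,0,0,0],
  [255,0,0,0,0,0,0],
], force=60)

```text
t: 4.4
tcp_pos: [0.5585, -0.206, 0.041]
tool_rot: [-0.203, 0.979, -0.0, 0.0]
force: [0.5, 0.3, 5.4]
finger_gap: 0.295
```

```bash
python3 - <<'E'
from h import *
import pickle
s=manip.sense(); print(s)
im=manip.snapshot("wrist")[:,:,::-1].copy(); cv2.imwrite("pics/w3.png",im)
E
```

```text
{'t': 4.4, 'q': array([-5.40923229e-01,  7.53986636e-01,  1.64172468e+00, -3.92719216e-05,
        7.44879834e-01, -2.51988168e+00]), 'qd': array([-0.00013149,  0.00025847, -0.00062474, -0.00038716,  0.00026476,
        0.00046736]), 'tau': array([-3.07554798e-01, -4.29265988e+01, -9.63081211e+00, -3.79332213e-02,
       -2.45391978e-01, -1.14669028e-02]), 'tcp_pos': array([ 0.55848254, -0.20599517,  0.04100169]), 'tool_rot': array([-2.02681480e-01,  9.79244590e-01, -3.49286264e-04,  3.59064838e-04]), 'force': array([0.49635042, 0.32377889, 5.39128777]), 'ft_torque': array([ 0.11180619,  0.14131192, -0.00656838]), 'finger_gap': 0.2948399118887782}
```

View pics/w3.png

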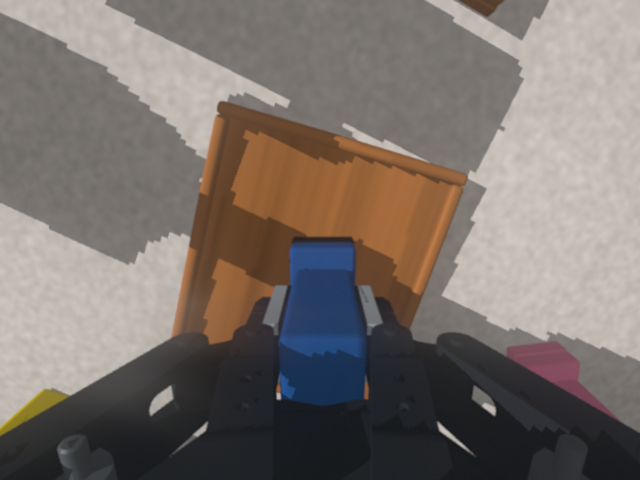

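```bash
cat >> h.py <<'E'
P0=np.array([.509,.1754,.1377]); YAW=np.radians(9.86); B=bedR(YAW); RT=toolR(-B[:,2],B[:,1])
E
python3 - <<'E'
from h import *
p,R0=cur(); print(P0+B@[0,.036,.095]); print(inc(p,R0,P0+B@[0,.036,.095],RT)); print(inc(p,R0,[.49,-.1,.22],RT)); print(R.from_matrix(RT).as_quat())
E
```

```text
[0.45323658 0.20224756 0.21826457]
(array([ -6.55,  41.63, -17.75]), array([ 0.065, -0.555,  0.23 ]))
(array([  2.07,  12.43, -17.91]), array([ 0.065, -0.555,  0.23 ]))
[-0.08260948  0.95770545  0.02368789  0.27461762]
```

Request:
drive_tool([
  [255,0,0,-1.5,0,0,0],
  [255,0,0,-5,0,0,0],
  [255,0,0,-9,0,0,0],
  [255,0,0,-13,0,0,0],
  [255,0,0,-17,0,0,0],
  [255,0,0,-18,0,0,0],
  [255,0,0,-18,0,0,0],
])

```text
t: 5.15
tcp_pos: [0.5587, -0.2062, 0.2221]
tool_rot: [-0.203, 0.979, -0.001, 0.001]
force: [-0.3, -0.8, -2.2]
finger_gap: 0.295
```

Request:
drive_tool([
  [255,0,4,-2,0.01,-0.1,0.04],
  [255,-1,9,-3,0.02,-0.2,0.08],
  [255,-2,14,-3,0.03,-0.3,0.12],
  [255,-4,19,-3,0.05,-0.42,0.17],
  [255,-6.5,24,-3,0.065,-0.555,0.23],
  [255,-6.5,29,-3,0.065,-0.555,0.23],
  [255,-6.5,34,-3,0.065,-0.555,0.23],
  [255,-6.5,38,-3,0.065,-0.555,0.23],
  [255,-6.5,41.6,-2,0.065,-0.555,0.23],
  [255,-6.5,41.6,0,0.065,-0.555,0.23],
  [255,-6.5,41.6,0,0.065,-0.555,0.23],
  [255,-6.5,41.6,0,0.065,-0.555,0.23],
  [255,-6.5,41.6,0,0.065,-0.555,0.23],
])

```text
t: 6.45
tcp_pos: [0.4515, 0.2016, 0.2187]
tool_rot: [-0.083, 0.958, 0.024, 0.272]
force: [-0.1, -0.1, -3.3]
finger_gap: 0.298
```

```bash
cat > st.py <<'E'
from h import *
s=manip.sense(); p,Rc=cur(); L=B.T@(p-P0)
print("t",s["t"],"sole in plate frame mm",np.round((L-[0,0,.035])*1000,2),"rotvec tool err",np.round(R.from_matrix(RT.T@Rc).as_rotvec(),4),"F bed",np.round(B.T@s["force"],2),"Mtool",np.round(Rc.T@s["ft_torque"],3))
E
python3 st.py; python3 - <<'E'
from h import *
print(inc(*cur(),P0+B@[0,.036,.05],RT))
cm=manip.camera_model("scene"); im=manip.snapshot("scene")[:,:,::-1]; cv2.imwrite("pics/s2.png",cv2.resize(im[100:300,330:530],None,fx=3,fy=3,interpolation=cv2.INTER_CUBIC))
E
```

```text
t 6.45 sole in plate frame mm [-1.32 35.66 61.3 ] rotvec tool err [-0.0008  0.0052 -0.0002] F bed [-1.8  -0.05 -2.77] Mtool [-0.001  0.402 -0.023]
(array([-0.16,  0.03,  4.63]), array([ 0.001, -0.005,  0.   ]))
```

View pics/s2.png

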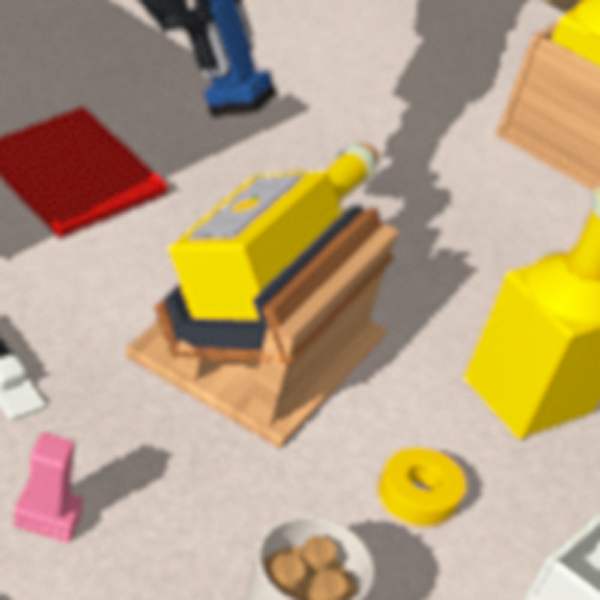

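Request:
drive_tool([
  [255,-0.13,0,2,0.001,-0.005,0],
  [255,-0.13,0,4,0.001,-0.005,0],
  [255,-0.13,0,4.6,0.001,-0.005,0],
  [255,-0.13,0,4.8,0.001,-0.005,0],
  [255,-0.13,0,4.8,0.001,-0.005,0],
  [255,-0.13,0,4.8,0.001,-0.005,0],
])

```text
t: 7.1
tcp_pos: [0.479, 0.2059, 0.1807]
tool_rot: [-0.082, 0.957, 0.024, 0.277]
force: [-0.4, -0.0, -2.9]
finger_gap: 0.293
```

```bash
python3 st.py
```

```text
t 7.1 sole in plate frame mm [ 2.13 35.23 14.38] rotvec tool err [ 0.0008 -0.0046  0.0011] F bed [-1.86  0.04 -2.21] Mtool [0.009 0.467 0.043]
```

Request:
drive_tool([
  [255,0,0,0.1,0,0,0],
  [255,0,0,0.2,0,0,0],
  [255,0,0,0.3,0,0,0],
  [255,0,0,0.3,0,0,0],
  [255,0,0,0.3,0,0,0],
])

```text
t: 7.6
tcp_pos: [0.4803, 0.2068, 0.1777]
tool_rot: [-0.083, 0.957, 0.024, 0.277]
force: [0.3, 0.5, -3.0]
finger_gap: 0.298
```

```bash
python3 st.py
```

```text
t 7.6 sole in plate frame mm [ 1.78 35.81 11.09] rotvec tool err [ 0.0002 -0.004   0.0001] F bed [-1.23  0.48 -2.72] Mtool [-0.005  0.456  0.003]
```

Request:
drive_tool([
  [255,0,0,0.1,0,0,0],
  [255,0,0,0.2,0,0,0],
  [255,0,0,0.2,0,0,0],
  [255,0,0,0.2,0,0,0],
])

```text
t: 8.0
tcp_pos: [0.4814, 0.2069, 0.1759]
tool_rot: [-0.082, 0.957, 0.024, 0.276]
force: [-0.1, 0.1, -1.6]
finger_gap: 0.298
```

```bash
python3 st.py
```

```text
t 8.0 sole in plate frame mm [ 1.76 35.73  8.99] rotvec tool err [ 0.0002 -0.0038  0.0003] F bed [-0.92  0.15 -1.27] Mtool [ 0.079  0.448 -0.01 ]
```

Request:
drive_tool([
  [255,0,0,0.1,0,0,0],
  [255,0,0,0.2,0,0,0],
  [255,0,0,0.2,0,0,0],
  [255,0,0,0.2,0,0,0],
])

```text
t: 8.4
tcp_pos: [0.4825, 0.207, 0.1743]
tool_rot: [-0.082, 0.957, 0.024, 0.277]
force: [0.1, 0.1, -2.2]
finger_gap: 0.295
```

```bash
python3 st.py
```

```text
t 8.4 sole in plate frame mm [ 1.81 35.72  7.02] rotvec tool err [ 0.0002 -0.0039  0.0002] F bed [-1.08  0.12 -1.97] Mtool [0.009 0.462 0.032]
```

Request:
drive_tool([
  [255,0,0,0.1,0,0,0],
  [255,0,0,0.15,0,0,0],
  [255,0,0,0.15,0,0,0],
  [255,0,0,0.15,0,0,0],
])

```text
t: 8.8
tcp_pos: [0.4832, 0.2072, 0.1731]
tool_rot: [-0.082, 0.957, 0.024, 0.277]
force: [-0.2, -0.0, -3.0]
finger_gap: 0.296
```

```bash
python3 st.py
```

```text
t 8.8 sole in plate frame mm [ 1.83 35.74  5.58] rotvec tool err [ 0.0002 -0.004   0.0002] F bed [-1.74 -0.02 -2.46] Mtool [-0.027  0.462  0.001]
```

Request:
drive_tool([
  [255,0,0,0.1,0,0,0],
  [255,0,0,0.15,0,0,0],
  [255,0,0,0.15,0,0,0],
  [255,0,0,0.15,0,0,0],
])

```text
t: 9.2
tcp_pos: [0.484, 0.2073, 0.1718]
tool_rot: [-0.082, 0.957, 0.024, 0.277]
force: [0.3, -0.4, -2.4]
finger_gap: 0.296
```

```bash
python3 st.py
```

```text
t 9.2 sole in plate frame mm [ 1.79 35.75  4.09] rotvec tool err [ 0.0002 -0.0039  0.0003] F bed [-1.09 -0.5  -2.17] Mtool [ 0.002  0.474 -0.002]
```

Request:
drive_tool([
  [255,0,0,0.1,0,0,0],
  [255,0,0,0.15,0,0,0],
  [255,0,0,0.2,0,0,0],
  [255,0,0,0.2,0,0,0],
])

```text
t: 9.6
tcp_pos: [0.4851, 0.2075, 0.1701]
tool_rot: [-0.082, 0.957, 0.024, 0.277]
force: [0.4, 0.5, -3.0]
finger_gap: 0.298
```

Request:
drive_tool([
  [255,0,0,0.1,0,0,0],
  [255,0,0,0.2,0,0,0],
  [255,0,0,0.2,0,0,0],
  [255,0,0,0.2,0,0,0],
])

```text
t: 10.0
tcp_pos: [0.4861, 0.2077, 0.1685]
tool_rot: [-0.082, 0.957, 0.024, 0.277]
force: [-0.8, -0.3, -1.7]
finger_gap: 0.304
```

```bash
python3 st.py
```

```text
t 10.0 sole in plate frame mm [ 1.88 35.76  0.08] rotvec tool err [ 0.0002 -0.0041  0.0002] F bed [-1.63 -0.16 -1.03] Mtool [-0.016  0.486  0.007]
```

Request:
drive_tool([
  [255,0,0,0.05,0,0,0],
  [255,0,0,0.1,0,0,0],
  [255,0,0,0.1,0,0,0],
  [255,0,0,0.1,0,0,0],
])

```text
t: 10.4
tcp_pos: [0.4866, 0.2078, 0.1676]
tool_rot: [-0.082, 0.957, 0.024, 0.277]
force: [0.4, 0.6, -2.7]
finger_gap: 0.297
```

```bash
python3 st.py
```

```text
t 10.4 sole in plate frame mm [ 1.89 35.75 -0.89] rotvec tool err [ 0.0002 -0.0041  0.0003] F bed [-1.05  0.55 -2.58] Mtool [ 0.022  0.491 -0.015]
```

Request:
drive_tool([
  [255,0,0,0.05,0,0,0],
  [255,0,0,0.1,0,0,0],
  [255,0,0,0.1,0,0,0],
  [255,0,0,0.1,0,0,0],
])

```text
t: 10.8
tcp_pos: [0.4872, 0.2079, 0.1668]
tool_rot: [-0.082, 0.957, 0.024, 0.277]
force: [0.1, 0.8, -2.6]
finger_gap: 0.294
```

```bash
python3 st.py
```

```text
t 10.8 sole in plate frame mm [ 1.9  35.76 -1.89] rotvec tool err [ 0.0002 -0.0041  0.0003] F bed [-1.15  0.8  -2.32] Mtool [0.019 0.44  0.011]
```

Just noise so far; no contact yet. Continuing.

Request:
drive_tool([
  [255,0,0,0.05,0,0,0],
  [255,0,0,0.15,0,0,0],
  [255,0,0,0.2,0,0,0],
  [255,0,0,0.2,0,0,0],
])

```text
t: 11.2
tcp_pos: [0.4883, 0.2082, 0.1651]
tool_rot: [-0.083, 0.957, 0.024, 0.277]
force: [0.0, 0.1, -1.9]
finger_gap: 0.297
```

```bash
python3 st.py
```

```text
t 11.2 sole in plate frame mm [ 1.93 35.82 -3.92] rotvec tool err [-0.     -0.0041 -0.0001] F bed [-0.97  0.09 -1.68] Mtool [ 0.013  0.478 -0.01 ]
```

Request:
drive_tool([
  [255,0,0,0.05,0,0,0],
  [255,0,0,0.15,0,0,0],
  [255,0,0,0.15,0,0,0],
  [255,0,0,0.15,0,0,0],
])

```text
t: 11.6
tcp_pos: [0.4889, 0.2083, 0.164]
tool_rot: [-0.083, 0.957, 0.024, 0.277]
force: [-1.3, -0.3, 1.0]
finger_gap: 0.293
```

```bash
python3 st.py
```

```text
t 11.6 sole in plate frame mm [ 1.87 35.87 -5.2 ] rotvec tool err [-0.0001 -0.0042 -0.0004] F bed [-0.66 -0.11  1.56] Mtool [0.035 0.459 0.028]
```

Request:
drive_tool([
  [255,0,0,0.05,0,0,0],
  [255,0,0,0.1,0,0,0],
  [255,0,0,0.13,0,0,0],
  [255,0,0,0.13,0,0,0],
  [255,0,0,0.13,0,0,0],
])

```text
t: 12.1
tcp_pos: [0.4896, 0.2085, 0.163]
tool_rot: [-0.083, 0.957, 0.024, 0.276]
force: [-4.1, 0.5, 2.8]
finger_gap: 0.296
```

```bash
python3 st.py
```

```text
t 12.1 sole in plate frame mm [ 2.   35.89 -6.39] rotvec tool err [-0.0001 -0.0033  0.0001] F bed [-1.85  1.18  4.49] Mtool [-0.07   0.598  0.03 ]
```

Request:
drive_tool([
  [255,0,-0.15,0,0,0,0],
  [255,0,-0.35,0,0,0,0],
  [255,0,-0.55,0,0,0,0],
  [255,0,-0.75,0,0,0,0],
  [255,0,-0.9,0,0,0,0],
  [255,0,-0.9,0,0,0,0],
])

```text
t: 12.7
tcp_pos: [0.4918, 0.1993, 0.1635]
tool_rot: [-0.082, 0.957, 0.024, 0.276]
force: [-2.7, 1.5, 3.1]
finger_gap: 0.294
```

```bash
python3 st.py
```

```text
t 12.7 sole in plate frame mm [ 2.76 26.54 -6.28] rotvec tool err [ 0.0004 -0.0031  0.0006] F bed [-0.39  1.97  3.96] Mtool [-0.451  0.399  0.027]
```

Request:
drive_tool([
  [255,0.02,-0.2,0.01,0,0,0],
  [255,0.04,-0.4,0.02,0,0,0],
  [255,0.06,-0.6,0.03,0,0,0],
  [255,0.08,-0.8,0.03,0,0,0],
  [255,0.1,-1.0,0.03,0,0,0],
  [255,0.1,-1.0,0.03,0,0,0],
])

```text
t: 13.3
tcp_pos: [0.4926, 0.1918, 0.1635]
tool_rot: [-0.081, 0.958, 0.02, 0.276]
force: [-3.5, 2.9, 2.3]
finger_gap: 0.296
```

```bash
python3 st.py
```

```text
t 13.3 sole in plate frame mm [ 2.39 18.99 -6.08] rotvec tool err [ 0.0075 -0.0014  0.0005] F bed [-1.24  3.44  3.53] Mtool [-0.449  0.4    0.005]
```

Request:
drive_tool([
  [255,0,-0.2,0.03,0,0,0],
  [255,0,-0.4,0.05,0,0,0],
  [255,0,-0.6,0.06,0,0,0],
  [255,0,-0.8,0.07,0,0,0],
  [255,0,-1.0,0.07,0,0,0],
  [255,0,-1.2,0.07,0,0,0],
  [255,0,-1.2,0.07,0,0,0],
])

```text
t: 14.0
tcp_pos: [0.4946, 0.1835, 0.1635]
tool_rot: [-0.08, 0.958, 0.016, 0.275]
force: [-4.4, 2.4, 3.2]
finger_gap: 0.298
```

```bash
python3 st.py
```

```text
t 14.0 sole in plate frame mm [ 2.83 10.46 -6.37] rotvec tool err [ 0.0158 -0.0003  0.0004] F bed [-1.58  3.1   4.79] Mtool [-0.653  0.49   0.046]
```

```bash
python3 -c "
from h import *
s=manip.sense(); print(s['q'],s['qd'],s['tau'])"; python3 st.py
```

```text
[ 1.43769088e-01  4.34351193e-01  2.14816773e+00 -1.43023427e+00
  8.39486409e-04 -1.64193055e-01] [ 0.00235257  0.00077787 -0.00021632 -0.00035868  0.00321558  0.00215202] [-2.06614070e+00 -2.88124985e+01 -9.60254252e+00  3.74988667e-03
  7.23292362e-01 -2.93283752e-03]
t 14.0 sole in plate frame mm [ 2.83 10.46 -6.37] rotvec tool err [ 0.0158 -0.0003  0.0004] F bed [-1.58  3.1   4.79] Mtool [-0.653  0.49   0.046]
```

The wrist has run into its singular limit (q5≈0, q4=-1.43). I'll lift off, re-posture the wrist, and set down again where I stopped.

Request:
drive_tool([
  [255,0,0,-0.5,0,0,0],
  [255,0,0,-1.5,0,0,0],
  [255,0,0,-3,0,0.05,0],
  [255,0,0.4,-3,0,0.15,0],
  [255,0,0.4,-3,0,0.25,0],
  [255,0,0.4,-3,0,0.25,0],
  [255,0,0.4,-3,0,0.25,0],
  [255,0,0.4,-3,0,0.25,0],
  [255,0,0.4,-3,0,0.25,0],
  [255,0,0.4,-3,0,0.25,0],
])

```text
t: 15.0
tcp_pos: [0.479, 0.1852, 0.1896]
tool_rot: [-0.081, 0.985, 0.006, 0.154]
force: [-0.5, -0.6, -2.3]
finger_gap: 0.302
```

```bash
echo 'print("q",np.round(s["q"],3))' >> st.py; python3 st.py
```

```text
t 15.0 sole in plate frame mm [ 3.85 14.75 23.78] rotvec tool err [0.0158 0.249  0.0035] F bed [-1.69 -0.47 -1.67] Mtool [0.015 0.264 0.011]
q [ 0.157  0.359  1.972 -0.022  0.501 -1.56 ]
```

```bash
cat >> h.py <<'E'
RW=RT@R.from_rotvec([0,.05,0]).as_matrix()
def tcp_for(x,y,z):  # mm sole centre in plate frame, with RW
    return P0+B@(np.array([x,y,z])/1000)-RW[:,2]*.035
E
cat > st.py <<'E'
from h import *
s=manip.sense(); p,Rc=cur(); S=B.T@(p+Rc[:,2]*.035-P0)
print("t",s["t"],"sole mm",np.round(S*1000,2),"err",np.round(R.from_matrix(RW.T@Rc).as_rotvec(),4),"F bed",np.round(B.T@s["force"],2),"Mtool",np.round(Rc.T@s["ft_torque"],3),"q",np.round(s["q"],3))
E
python3 st.py; python3 -c "
from h import *
print(inc(*cur(),tcp_for(0,12,1),RW))"
```

```text
t 15.0 sole mm [-4.77 14.22 24.87] err [0.0157 0.199  0.0039] F bed [-1.69 -0.47 -1.67] Mtool [0.015 0.264 0.011] q [ 0.157  0.359  1.972 -0.022  0.501 -1.56 ]
(array([-0.36, -0.24,  2.27]), array([-0.016, -0.199, -0.004]))
```

Request:
drive_tool([
  [255,-0.1,-0.1,0,-0.016,-0.08,-0.004],
  [255,-0.2,-0.2,0,-0.016,-0.16,-0.004],
  [255,-0.36,-0.25,0.6,-0.016,-0.199,-0.004],
  [255,-0.36,-0.25,1.2,-0.016,-0.199,-0.004],
  [255,-0.36,-0.25,1.8,-0.016,-0.199,-0.004],
  [255,-0.36,-0.25,2.2,-0.016,-0.199,-0.004],
  [255,-0.36,-0.25,2.2,-0.016,-0.199,-0.004],
  [255,-0.36,-0.25,2.2,-0.016,-0.199,-0.004],
])

```text
t: 15.8
tcp_pos: [0.4891, 0.1843, 0.169]
tool_rot: [-0.084, 0.964, 0.022, 0.25]
force: [0.6, 0.1, -2.8]
finger_gap: 0.299
```

```bash
python3 st.py
```

```text
t 15.8 sole mm [-0.49 12.24  1.17] err [-0.0006  0.0007 -0.0014] F bed [-0.95 -0.03 -2.69] Mtool [-0.024  0.421 -0.02 ] q [ 0.136  0.407  2.12   0.169  0.108 -1.772]
```

Request:
drive_tool([
  [255,0,0,0.15,0,0,0],
  [255,0,0,0.3,0,0,0],
  [255,0,0,0.45,0,0,0],
  [255,0,0,0.55,0,0,0],
  [255,0,0,0.6,0,0,0],
  [255,0,0,0.6,0,0,0],
])

```text
t: 16.4
tcp_pos: [0.4918, 0.1848, 0.1641]
tool_rot: [-0.084, 0.964, 0.022, 0.251]
force: [-1.4, 0.3, 1.3]
finger_gap: 0.296
```

```bash
python3 st.py
```

```text
t 16.4 sole mm [-0.8  12.21 -4.42] err [-0.0004 -0.0002 -0.0015] F bed [-0.43  0.52  1.76] Mtool [-0.     0.257  0.004] q [ 0.136  0.421  2.119  0.191  0.094 -1.794]
```

Request:
drive_tool([
  [255,0,0,0.06,0,0,0],
  [255,0,0,0.12,0,0,0],
  [255,0,-0.2,0.12,0,0,0],
  [255,0,-0.4,0.12,0,0,0],
  [255,0,-0.6,0.12,0,0,0],
  [255,0,-0.8,0.12,0,0,0],
  [255,0,-0.8,0.12,0,0,0],
])

```text
t: 17.1
tcp_pos: [0.4928, 0.1772, 0.1626]
tool_rot: [-0.084, 0.964, 0.022, 0.25]
force: [-3.4, 3.1, 3.6]
finger_gap: 0.297
```

```bash
python3 st.py
```

```text
t 17.1 sole mm [-1.92  4.6  -5.49] err [-0.0011  0.002  -0.0015] F bed [-0.46  3.68  4.59] Mtool [-0.544  0.311 -0.018] q [ 0.115  0.423  2.124  0.315  0.093 -1.936]
```

Request:
drive_tool([
  [255,-0.03,-0.2,0,0,0,0],
  [255,-0.06,-0.4,0,0,0,0],
  [255,-0.09,-0.6,0.01,0,0,0],
  [255,-0.12,-0.8,0.01,0,0,0],
  [255,-0.15,-1.0,0.02,0,0,0],
  [255,-0.15,-1.0,0.02,0,0,0],
])

```text
t: 17.7
tcp_pos: [0.495, 0.1677, 0.1627]
tool_rot: [-0.084, 0.965, 0.022, 0.249]
force: [-5.7, 1.7, 4.4]
finger_gap: 0.295
```

```bash
python3 st.py
```

```text
t 17.7 sole mm [-1.47 -5.07 -5.75] err [-0.002   0.0041 -0.0016] F bed [-2.2   2.67  6.57] Mtool [-0.545  0.56  -0.057] q [ 0.088  0.421  2.127  0.437  0.101 -2.081]
```

Request:
drive_tool([
  [255,-0.01,-0.2,-0.03,0,0,0],
  [255,-0.02,-0.4,-0.04,0,0,0],
  [255,-0.03,-0.6,-0.05,0,0,0],
  [255,-0.04,-0.8,-0.05,0,0,0],
  [255,-0.05,-1.0,-0.05,0,0,0],
  [255,-0.06,-1.2,-0.05,0,0,0],
  [255,-0.06,-1.2,-0.05,0,0,0],
])

```text
t: 18.4
tcp_pos: [0.4978, 0.156, 0.1636]
tool_rot: [-0.084, 0.965, 0.022, 0.249]
force: [-5.0, 2.5, 2.9]
finger_gap: 0.296
```

```bash
python3 st.py
```

```text
t 18.4 sole mm [ -0.35 -17.15  -5.37] err [-0.0019  0.0032 -0.0014] F bed [-2.25  3.32  4.85] Mtool [-0.508  0.465  0.006] q [ 0.055  0.418  2.13   0.569  0.109 -2.241]
```

7.1 N at y = -17 mm. On to the base end.

Request:
drive_tool([
  [255,0,-0.2,0,0,0,0],
  [255,0.01,-0.4,0,0,0,0],
  [255,0.02,-0.6,0,0,0,0],
  [255,0.03,-0.8,0,0,0,0],
  [255,0.04,-1.0,0,0,0,0],
  [255,0.04,-1.0,0,0,0,0],
])

```text
t: 19.0
tcp_pos: [0.4995, 0.1461, 0.1635]
tool_rot: [-0.084, 0.964, 0.022, 0.249]
force: [-4.6, 1.6, 4.2]
finger_gap: 0.296
```

```bash
python3 st.py
```

```text
t 19.0 sole mm [ -0.33 -27.19  -5.41] err [-0.0018  0.0024 -0.0014] F bed [-1.38  2.37  5.81] Mtool [-0.551  0.365 -0.006] q [ 0.028  0.416  2.135  0.679  0.114 -2.375]
```

Request:
drive_tool([
  [255,0,-0.2,0,0,0,0],
  [255,0,-0.4,0,0,0,0],
  [255,0,-0.6,0,0,0,0],
  [255,0,-0.8,0,0,0,0],
  [255,0,-1.0,0,0,0,0],
  [255,0,-1.0,0,0,0,0],
  [255,0,-1.0,0,0,0,0],
])

```text
t: 19.7
tcp_pos: [0.5015, 0.1362, 0.1636]
tool_rot: [-0.084, 0.964, 0.022, 0.25]
force: [-4.0, 2.2, 3.8]
finger_gap: 0.297
```

```bash
python3 st.py
```

```text
t 19.7 sole mm [-3.000e-02 -3.731e+01 -5.470e+00] err [-0.0014  0.0018 -0.0014] F bed [-0.99  2.85  5.14] Mtool [-0.59   0.39  -0.054] q [ 0.     0.415  2.138  0.765  0.122 -2.484]
```

```bash
python3 - <<'E'
from h import *
im=manip.snapshot("scene")[:,:,::-1]; a=cv2.resize(im[100:250,330:480],None,fx=4,fy=4,interpolation=cv2.INTER_CUBIC); cv2.imwrite("pics/s3.png",a)
E
```

```text
(no output)
```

View pics/s3.png

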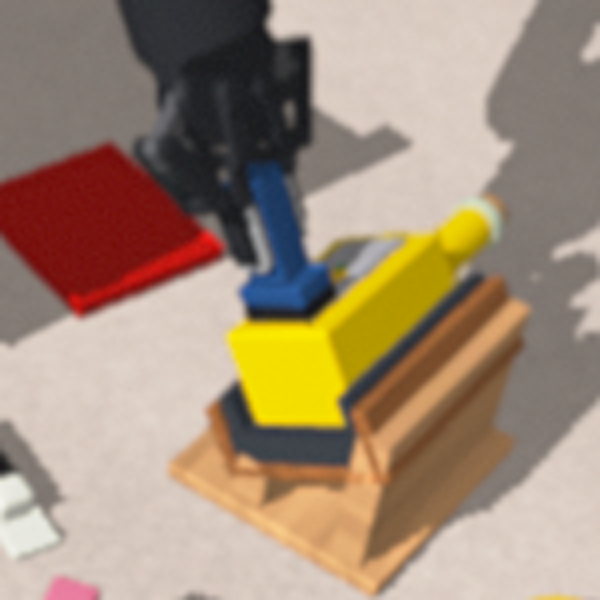

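The block lies flat on the base end of the plate. Lifting off and returning to the tray.

Request:
drive_tool([
  [255,0,0,-0.5,0,0,0],
  [255,0,0,-2,0,0,0],
  [255,0,0,-5,0,0.05,0],
  [255,0,0,-8,0,0.15,0],
  [255,0,-3,-8,0,0.3,0],
  [255,0,-6,-8,0,0.45,0],
  [255,0,-6,-8,0,0.5,0],
  [255,0,-6,-8,0,0.5,0],
])

```text
t: 20.55
tcp_pos: [0.4787, 0.0687, 0.234]
tool_rot: [-0.086, 0.996, -0.001, 0.007]
force: [0.6, 0.1, -2.0]
finger_gap: 0.298
```

```bash
python3 st.py; python3 - <<'E'
from h import *
p,Rc=cur(); a=np.radians(14); Rd=toolR([0,0,-1],[-np.sin(a),np.cos(a),0])
print(p); print(inc(p,Rc,[.558,-.213,.16],Rd))
E
```

```text
t 20.55 sole mm [ -7.98 -99.98  77.25] err [2.400e-03 4.954e-01 2.000e-04] F bed [-0.56 -0.02 -2.02] Mtool [-0.044 -0.021 -0.   ] q [-9.000e-02  3.290e-01  1.784e+00  1.000e-03  1.015e+00 -1.833e+00]
[0.47865693 0.06872665 0.23398017]
(array([ -2.92, -29.1 ,   7.5 ]), array([-0.003,  0.013, -0.073]))
```

Request:
drive_tool([
  [255,-0.5,-5,0,0,0,0],
  [255,-1,-10,0,0,0.01,0],
  [255,-1.5,-15,0,0,0.013,0],
  [255,-2,-20,0,0,0.013,-0.03],
  [255,-2.5,-25,2,0,0.013,-0.06],
  [255,-2.9,-29.1,5,-0.003,0.013,-0.073],
  [255,-2.9,-29.1,7.5,-0.003,0.013,-0.073],
  [255,-2.9,-29.1,7.5,-0.003,0.013,-0.073],
  [255,-2.9,-29.1,7.5,-0.003,0.013,-0.073],
])

```text
t: 21.45
tcp_pos: [0.5522, -0.2101, 0.1581]
tool_rot: [-0.123, 0.992, 0.002, -0.004]
force: [0.8, 1.2, -1.2]
finger_gap: 0.296
```

```bash
python3 st.py; python3 - <<'E'
from h import *
im=manip.snapshot("scene")[:,:,::-1]; a=cv2.resize(im[210:360,220:370],None,fx=4,fy=4,interpolation=cv2.INTER_CUBIC); cv2.imwrite("pics/s4.png",a)
p,Rc=cur(); a=np.radians(14); Rd=toolR([0,0,-1],[-np.sin(a),np.cos(a),0])
print(p); print(inc(p,Rc,[.558,-.213,.045],Rd))
E
```

```text
t 21.45 sole mm [-2.7840e+01 -3.8703e+02  2.2000e-01] err [-0.0238  0.5153 -0.0717] F bed [ 0.22  1.06 -1.53] Mtool [-0.023  0.031 -0.025] q [-5.520e-01  5.760e-01  1.583e+00 -2.000e-03  9.910e-01 -2.368e+00]
[ 0.55317694 -0.21026489  0.15941726]
(array([-0.46, -0.42, 11.44]), array([ 0.003, -0.005,  0.003]))
```

View pics/s4.png

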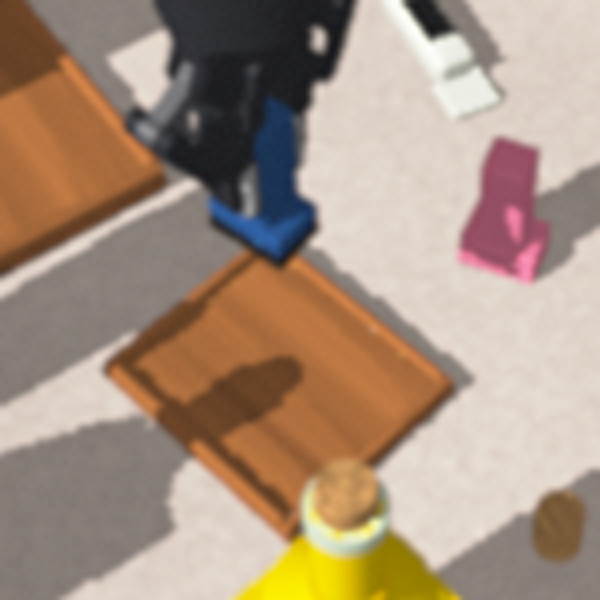

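Request:
drive_tool([
  [255,-0.46,-0.42,3,0.003,-0.005,0],
  [255,-0.46,-0.42,6,0.003,-0.005,0],
  [255,-0.46,-0.42,8.5,0.003,-0.005,0],
  [255,-0.46,-0.42,10,0.003,-0.005,0],
  [255,-0.46,-0.42,11,0.003,-0.005,0],
  [255,-0.46,-0.42,11.4,0.003,-0.005,0],
  [255,-0.46,-0.42,11.4,0.003,-0.005,0],
  [255,-0.46,-0.42,11.4,0.003,-0.005,0],
])

```text
t: 22.3
tcp_pos: [0.5592, -0.2147, 0.0461]
tool_rot: [-0.123, 0.992, -0.001, 0.001]
force: [0.5, 0.8, -1.4]
finger_gap: 0.295
```

Request:
drive_tool([
  [255,0,0,0.1,0,0,0],
  [255,0,0,0.2,0,0,0],
  [255,0,0,0.25,0,0,0],
  [255,0,0,0.25,0,0,0],
])

```text
t: 22.7
tcp_pos: [0.5584, -0.2144, 0.0426]
tool_rot: [-0.123, 0.992, -0.0, 0.0]
force: [-0.3, 0.2, -2.2]
finger_gap: 0.297
```

```bash
python3 st.py; python3 - <<'E'
from h import *
cv2.imwrite("pics/w5.png",manip.snapshot("wrist")[:,:,::-1])
E
```

```text
t 22.7 sole mm [ -84.3  -392.49 -100.75] err [-0.0185  0.5082 -0.0727] F bed [-1.43  0.25 -1.74] Mtool [-0.016 -0.004  0.024] q [-0.553  0.754  1.633 -0.     0.754 -2.37 ]
```

View pics/w5.png

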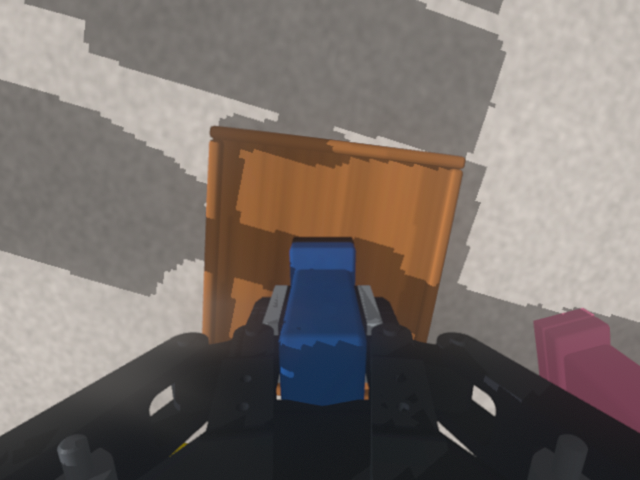

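The block sits in the hand exactly as it did at pickup (same pixels), so it has no tilt. Lowering the last 1.5 mm to contact.

Request:
drive_tool([
  [255,0,0,0.05,0,0,0],
  [255,0,0,0.1,0,0,0],
  [255,0,0,0.15,0,0,0],
  [255,0,0,0.2,0,0,0],
  [255,0,0,0.2,0,0,0],
])

```text
t: 23.25
tcp_pos: [0.5584, -0.2143, 0.041]
tool_rot: [-0.123, 0.992, -0.0, 0.0]
force: [-0.2, 0.4, 2.2]
finger_gap: 0.293
```

Request:
drive_tool([
  [170,0,0,0,0,0,0],
  [150,0,0,0,0,0,0],
  [120,0,0,0,0,0,0],
  [80,0,0,0,0,0,0],
  [0,0,0,0,0,0,0],
  [0,0,0,0,0,0,0],
  [0,0,0,0,0,0,0],
  [0,0,0,0,0,0,0],
])

```text
t: 24.05
tcp_pos: [0.5584, -0.2143, 0.0405]
tool_rot: [-0.123, 0.992, -0.0, -0.0]
force: [-0.6, -0.9, -0.1]
finger_gap: 0.998
```

Request:
drive_tool([
  [0,0,0,-1,0,0,0],
  [0,0,0,-4,0,0,0],
  [0,0,0,-8,0,0,0],
  [0,0,0,-12,0,0,0],
  [0,0,0,-16,0,0,0],
  [0,0,0,-20,0,0,0],
  [0,0,0,-24,0,0,0],
  [0,0,0,-24,0,0,0],
  [0,0,0,-24,0,0,0],
])

```text
t: 24.95
tcp_pos: [0.5586, -0.2143, 0.2823]
tool_rot: [-0.123, 0.992, -0.001, 0.001]
force: [0.6, 0.5, -0.4]
finger_gap: 0.998
```

```bash
python3 - <<'E'
from h import *
cv2.imwrite("pics/s6.png",manip.snapshot("scene")[:,:,::-1])
s=manip.sense(); print(s["t"],s["tcp_pos"],s["finger_gap"],s["force"])
E
```

```text
25.0 [ 0.55774805 -0.21384241  0.28058887] 0.9983946286877156 [-0.48617294 -1.00811603 -0.63530945]
```

View pics/s6.png

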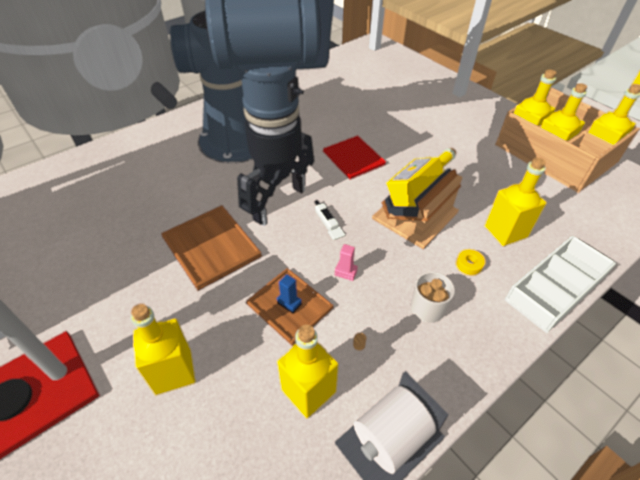

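```bash
python3 -c "
from station import manip; print(manip.sign_off())"
```

```text
the job is handed in; nothing more can be done
None
```

The label plate is pressed along its whole length, and the block stands upright in the small wooden tray, released. I handed the job in at about 25 s of the 58 s allowed; no verdict is reported.

- **Pressing:** I found the surface by touch, about 4 mm below the mark. I drew the block from bed y = +36 mm to -37 mm. At the stops the force read about 6–9 N once the resting offset was subtracted, with readings noisy by about 0.5 to 1 N. The block stayed within 3 mm of the plate's centre line.
- **One interruption:** Near y = +10 mm the wrist hit a joint limit and the tool lagged. I lifted off, re-postured the wrist and set down again at y = +12 mm. From there I drew on with the tool leaned 0.05 rad, against the 0.18 rad allowed. So the stroke was in two parts, not one unbroken draw.
- **Last checks:** By the tool position at release, the block is within about 2 mm of the tray's centre. The gripper is open and about 0.24 m above it. In the final picture the block looks upright, and the bottles, jar, tube, spool and stopper look unmoved; I judged this by eye and did not measure it. A small dark speck by the cradle's foot was not in the first picture; I took it for a shadow and did not check it.

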